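# Hover a tube stub over its clamped base plate for tacking

## Robot

A 6-joint arm with a two-finger parallel gripper is mounted at the origin on the work surface. World frame = base frame: x ahead of the robot, y to its left, z up, the work surface at z = 0. Lengths are in m, angles in degrees, forces in N, time in s.
With the tool pointing down it reaches from about 0.25 to 0.725 m from the base axis. Payload 9.7 kg.
Tool frame: the origin (TCP) lies midway between the tips of the shut fingers; the grasp point (between the pads) lies 19 mm behind it; z points along the fingers, y is the line along which they close (so a half turn about z gives the same grasp; the last joint's range is limited). The gripper opens to 85 mm and grips with 20 to 120 N. Pads are 22 mm wide; open, the fingers measure 114 mm over their backs; the gripper's body (76 mm by 85 mm) begins 54 mm behind the grasp point. The pads swing forward as they close: fully open they stand 13 mm farther back than shut.
Start: joints at [65.718, 4.979, 10.078, 95.1, 0, 90], TCP at [0.226, 0.501, 0.231] pointing down, gripper open.
Joint ranges: [-179.16, 179.16], [-48.56, 103.87], [-65.8, 70.77], [-126.05, 130.52], [-82.76, 87.17], [-180, 180]. Speed limits (degrees/s): [127.2, 127.2, 147.25, 180, 180, 180].

## Interface

Orientations are given as [roll, pitch, yaw] about the fixed x, y, z axes, in that order (R = Rz(yaw) Ry(pitch) Rx(roll)).
In Python, from workcell import bot gives the robot as it stands.
- The arm moves only by the shell command python3 -m crank 'ROWS' [FORCE]. ROWS is JSON, a list of rows, each an object with "gripper": the finger opening in mm, from 0 to 85.4; "travel": the shift along the tool's x, y, z in mm, a list of three; "twist": the turn, a rotation vector about the tool's x, y, z in rad, a list of three. In form: [{"gripper": gripper, "travel": [tx, ty, tz], "twist": [rx, ry, rz]}, ...]. A call has 1 to 12 rows; each row shifts and turns the commanded pose from where the row before left it, along the tool's axes as they then stand; what a row does not reach is not made up. A row lasts 1/8 s, in which the tool goes at most 62.5 mm and 10.7 degrees, less where a joint would pass 70% of its speed; a pose out of reach is approached as far as the arm can. A call is refused whole if a number of a shift passes 62.5 or a number of a turn 0.188, either way. A call with a gripper value outside its range is refused whole. The fingers move at their own pace and stop on an object; FORCE is the grip in N (left out, the last holds). Time passes only in rows, so rows that do not move let the fingers close. It gives the time, the measured TCP pose, the force, the opening and the grip force at its end, in the units of the state.
- bot.get_obs(): the state, without advancing time (a new reading comes with each control period).
- bot.camera(name): name is "side" or "top"; returns the picture (384x512x3 uint8, red, green, blue); there is no depth.
- bot.calibration(name): a dict with "vfov" (degrees; the focal length in pixels is half the picture's height over the tangent of half this angle, whatever the lens; pixels are square), "cx", "cy" (the principal point, pixels), "k1" (the pictures are not rectified: a ray, as slopes to the right and down, at radius r is drawn at 1 + k1 r^2 times it, then the intrinsics apply), "camera_from_world" (4x4, takes a point from world to camera coordinates). Camera axes: x right, y down, z forward; pixel columns grow to the right and rows downward; lengths in m; the calibration is good to about 2 mm. A picture is of the moment at which its call begins. calibration takes no time and is no camera call.
- bot.job_done(): hands the job in; it is judged then, once.
The state is a dict: "time": time; "q": joint angles; "qd": joint speeds; "joint_efforts": joint torques, N m; "ee_pos": TCP position; "tcp_rot": TCP orientation; "wrist_force": force on the tool from outside, world axes, zero at the start; "torque": the same for the moment, N m; "opening": finger opening in m; "grasp_force": force on a finger pad.
Only numpy, scipy, OpenCV 4.12 (cv2) and the standard library are available. Lean on these libraries where they do the work, as an engineer would, in place of code of your own. Each camera call takes 0.05 s, during which the arm holds its last target. There are 200 camera calls.

## Task

Pick up the oblong (60 x 40 mm) tube stub that stands upright on the bench, lift it over the steel fences of the jig and stop with it hovering over the middle of the base plate, upright, its long side parallel to the plate's long side, with about 8 mm of daylight under it for the fitter's spacers; the program finishes while still holding it there, still and touching nothing but the gripper. Its polished faces mark easily: squeeze it with no more than about 50 N and do not let it touch the jig or the plate. Leave the other tubes and tools where they are.

Things in the scene. Friction and masses are not known exactly. Their poses are not given: they have to be found in the camera images.
- tube_mid (a point): Centre (half-way up) of the stub to carry: polished aluminium rectangular tube standing upright, open ends, 60 mm along its x, 40 mm along y, 100 mm tall along z, wall 3 mm, about 0.16 kg; foot 50 mm below this point. Yaw within about 0.6 rad of straight at the start. The only oblong and the tallest of three stubs, whose places are swapped from start to start.
- seat (a point): Middle of the top face of the aluminium base plate clamped in the jig, 16 mm above the bench; the tube's foot belongs over it. Plate 140 mm along x, 110 mm along y, four dark bolt holes; z up.
- jig: Jig fixed to the bench: 240 x 220 mm plywood board; origin at its underside, 16 mm below the seat, x along the plate's long side. A closed ring of steel angles 60 mm high above the bench stands 80 mm (x) and 70 mm (y) from the middle; two clamps reach in over the x ends, 70 mm high, spindles 62 mm from the middle. Place and yaw (within 0.35 rad) vary.
- square_tube: Another tube stub, aluminium, 45 x 45 mm square, 70 mm tall, standing upright; not wanted. Origin at the centre of its foot.
- round_tube: Another tube stub, aluminium, round, 50 mm in diameter, 85 mm tall, standing upright; not wanted. Origin at the centre of its foot.
- channel: Welded sheet-steel channel, 200 mm along x, 140 mm along y, 45 mm high. Origin at the centre of its underside.
- clevis: Aluminium clevis: 70 x 50 mm foot with two rounded ears, 50 mm high. Origin at the centre of its underside.
- screwdriver: Screwdriver with a black handle, 200 mm long along its x, lying on the bench. Origin at its underside.
There are look-alikes about, which are no part of the job. What is shaped like the part that bears tube_mid but blue, pink or turquoise is not meant.

How it is judged (in metres and radians):
On the way:
1. the tube stub is held in the gripper, lifted clear of the bench (foot 30 mm up or more) (height (world z) of tube_mid above 0.08 m and contact force between the fingers and tube above 1 N), for 0.1 s.
At the end, for the whole second after the job is handed in: Tube stub held still in the gripper over the plate: within 8 mm of its middle from above, 2 to 15 mm of daylight (centre 52 to 65 mm above the plate), long sides within 0.10 rad, upright within 0.07 rad, not touching the jig; other tubes and tools within 30 mm of their starts (horizontal distance between tube_mid and seat below 0.008 m and z of tube_mid in the frame of seat between 0.052 and 0.065 m and angle between the x axis of tube_mid and the x axis of seat, either way round below 0.1 rad and angle between tube_mid's own z axis and vertical below 0.07 rad and contact force between the fingers and tube above 1 N and contact force between tube and jig below 0.1 N and linear speed of tube below 0.02 m/s and distance of each of channel, clevis, screwdriver, square_tube, round_tube from where it was at the start of the episode below 0.03 m); the arm keeps its last pose, push and grip.
It fails at once if the tube is squeezed hard: more than 70 N on each finger (140 N in all) (contact force between the fingers and tube above 140 N).
It fails at once if the tube touches the jig, clamps or plate (more than 1 N) (contact force between tube and jig above 1 N).
It fails at once if another tube, a tool or a part is moved more than 30 mm (distance of any of channel, clevis, screwdriver, square_tube, round_tube from where it was at the start of the episode above 0.03 m).
It also fails if it takes over 48 s, if anything falls off the work surface, if the arm or the gripper's body presses on something with over 40 N, if the wrist force passes 120 N, or if a joint passes its speed limit or range.

## Working session

There is one attempt and no reset: what is moved stays moved. The work goes in short steps, Python scripts to look and compute and a shell command to move; the robot and the scene stay as the last step left them, time stands still between calls to the robot, and variables do not carry over. Pictures are saved under pics/ and viewed, at most 10 in all, crops included, and the job is handed in when it is done.

```bash
mkdir -p pics
cat > h.py <<'E'
import numpy as np, cv2
from workcell import bot
def save(n,f):
    im=bot.camera(n); cv2.imwrite(f,im[:,:,::-1]); return im
def K(n):
    c=bot.calibration(n); f=192/np.tan(np.radians(c['vfov'])/2)
    return c,f,np.array(c['camera_from_world'])
def pix(n,P):
    c,f,T=K(n); p=np.atleast_2d(P)@T[:3,:3].T+T[:3,3]; s=p[:,:2]/p[:,2:]
    s=s*(1+c['k1']*(s**2).sum(1,keepdims=True)); return s*f+[c['cx'],c['cy']]
def ray(n,uv):
    c,f,T=K(n); d=(np.array(uv,float)-[c['cx'],c['cy']])/f; s=d.copy()
    for _ in range(20): s=d/(1+c['k1']*(s@s))
    R=T[:3,:3]; return -R.T@T[:3,3], R.T@np.array([s[0],s[1],1])
def at(n,uv,z):
    o,d=ray(n,uv); return o+d*(z-o[2])/d[2]
E
python3 - <<'E'
from h import *
for n in('top','side'):
    im=save(n,f'pics/{n}0.png'); cv2.imwrite(f'pics/{n}0b.png',cv2.resize(im[:,:,::-1],(800,600),interpolation=cv2.INTER_CUBIC)); print(bot.calibration(n))
print(bot.get_obs())
E
```

```text
{'vfov': 57.25295479533323, 'cx': 256.2045671348553, 'cy': 187.3543560996865, 'k1': 0.007676737289381177, 'camera_from_world': array([[ 0.01881074, -0.99982197, -0.00148004,  0.15185285],
       [-0.98725425, -0.01834027, -0.15809071,  0.54648686],
       [ 0.15803542,  0.00443498, -0.98742348,  0.85128427],
       [ 0.        ,  0.        ,  0.        ,  1.        ]])}
{'vfov': 44.307345637014244, 'cx': 252.56404965211874, 'cy': 196.36475020735486, 'k1': -0.1060928422233146, 'camera_from_world': array([[ 0.89394033, -0.44775722,  0.01959979, -0.40097372],
       [-0.31826115, -0.66497916, -0.67565713,  0.32043766],
       [ 0.31556381,  0.59775931, -0.73695542,  1.18014819],
       [ 0.        ,  0.        ,  0.        ,  1.        ]])}
{'time': 0.1, 'q': array([ 6.57196306e+01,  5.00820517e+00,  1.00384110e+01,  9.50994947e+01,
       -1.22776088e-03,  9.00016302e+01]), 'qd': array([-0.04698674, -0.03705082,  0.16527546,  0.00849669, -0.08862624,
       -0.03610777]), 'joint_efforts': array([-2.95785630e-04, -5.21564269e+01,  4.65653872e+01,  1.60597108e-02,
       -4.54405972e-05, -2.53651521e-06]), 'ee_pos': array([0.22608098, 0.50115677, 0.23064628]), 'tcp_rot': array([-1.79930711e+02,  1.22973144e-03,  1.55718002e+02]), 'wrist_force': array([-0.16674644, -0.56604761,  0.27616434]), 'torque': array([0.00349208, 0.06921274, 0.03029983]), 'grasp_force': 0.0, 'opening': 0.08573767557123038}
```

View pics/top0b.png

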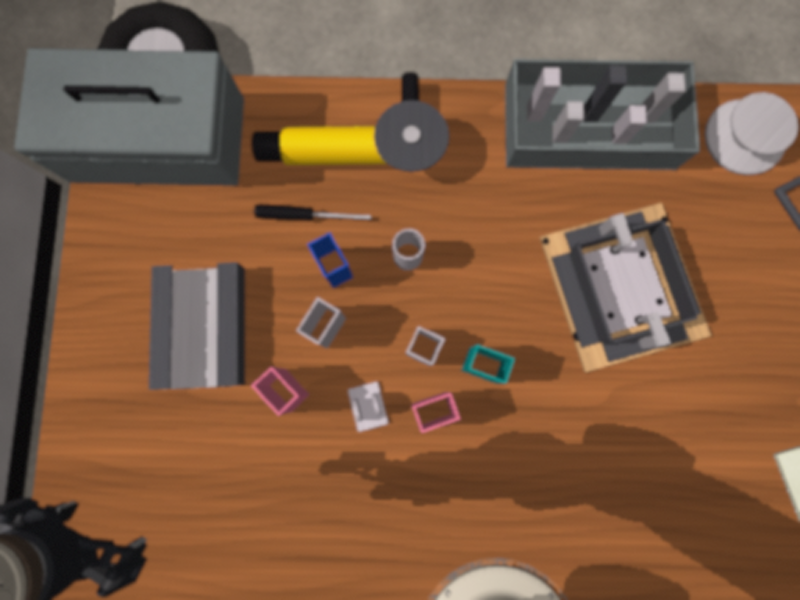

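View pics/side0b.png

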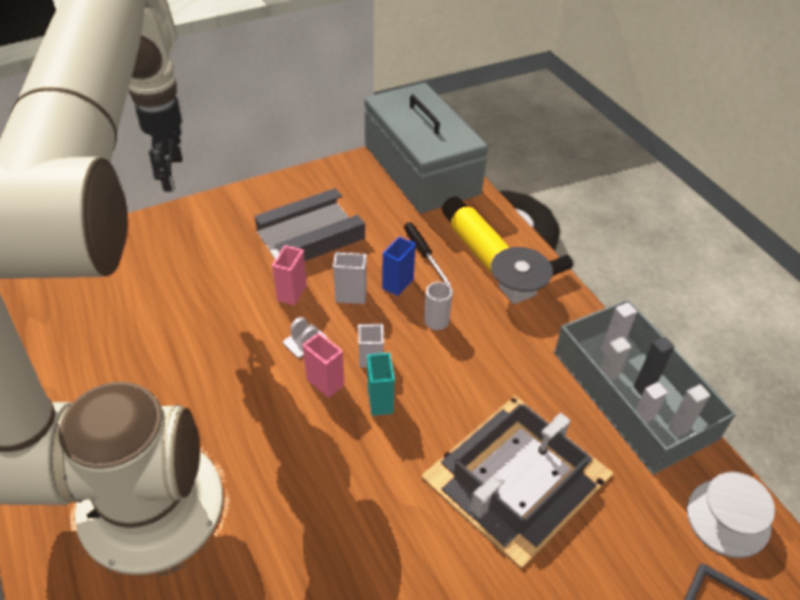

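Candidates in the top picture (800x600 pixels):
- grey stub (321,322)
- grey square (426,346)
- round (408,248)
- blue (330,260)
- pink (276,390) and (437,412)
- turquoise (490,364)

The grey, oblong, tallest one at (321,322) fits the description. The jig is at (625,287). I'll check both in a close crop.

Run:
```python
from h import *
t=cv2.imread('pics/top0.png'); s=cv2.imread('pics/side0.png')
def cr(im,x,y,w,h,k): return cv2.resize(im[y:y+h,x:x+w],None,fx=k,fy=k,interpolation=cv2.INTER_CUBIC)
a=cr(t,180,180,50,50,8); b=cr(s,205,155,50,50,8)   # px = x0+u/8
cv2.imwrite('pics/tube.png',np.hstack([a,b]))
cv2.imwrite('pics/jig.png',cr(t,340,125,120,115,5))
```

```text
(no output)
```

View pics/tube.png

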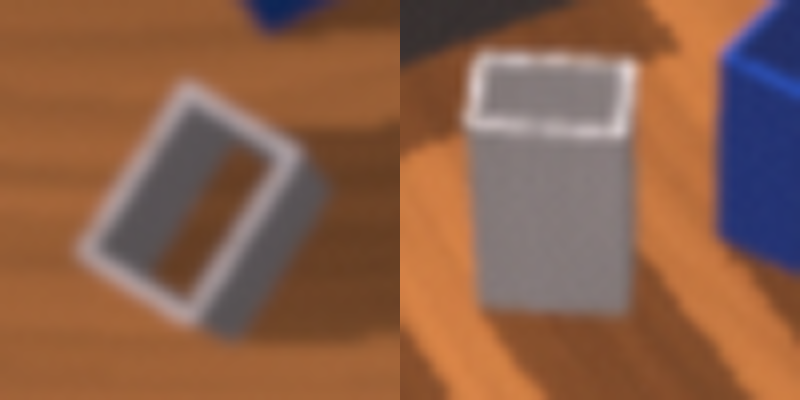

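View pics/jig.png

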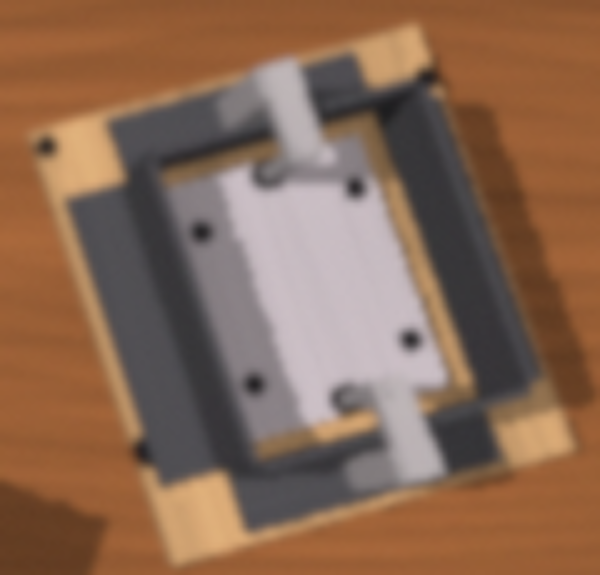

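The crop confirms a grey, oblong, open tube. Its rim corners are at (188,82), (300,153), (190,325) and (80,250) in the top crop. The jig crop shows the four bolt holes at (202,231), (356,187), (254,384) and (411,339), the clamp arms at the plate's ends, and the board corners.

Run:
```python
from h import *
np.set_printoptions(precision=4,suppress=True)
g=lambda L,x0,y0,k:[((u+.5)/k-.5+x0,(v+.5)/k-.5+y0) for u,v in L]
def rep(n,P,l):
    P=np.array(P); print(n,P.mean(0)); 
    d=lambda a,b:(np.linalg.norm(P[b]-P[a])*1e3,np.degrees(np.arctan2(*(P[b]-P[a])[1::-1])))
    for a,b in l: print('   ',np.round(d(a,b),1))
T=[at('top',p,.1) for p in g([(188,82),(300,153),(190,325),(80,250)],180,180,8)]
rep('tube top',T,[(0,1),(1,2),(3,2),(0,3)])
S=[at('side',p,.1) for p in g([(476,54),(636,61),(625,136),(467,129)],205,155,8)]
rep('tube side',S,[(0,1),(1,2),(3,2),(0,3)])
H=[at('top',p,.016) for p in g([(202,231),(356,187),(411,339),(254,384)],340,125,5)]
rep('holes',H,[(0,1),(1,2),(3,2),(0,3)])
B=[at('top',p,.010) for p in g([(30,133),(418,24),(577,450),(176,565)],340,125,5)]
rep('board',B,[(0,1),(1,2),(3,2),(0,3)])
s=[(c*800/800,0) for c in ()]
# side-view holes, from 800x600 picture
k=800/512
Hs=[at('side',((u+.5)/k-.5,(v+.5)/k-.5),.016) for u,v in[(516,440),(555,472),(522,504),(483,470)]]
rep('holes side',Hs,[(0,1),(1,2),(3,2),(0,3)])
for nm,p,z in(('sq',(426,346),.07),('rd',(408,245),.085),('blue',(330,258),.1),('pinkL',(276,390),.1),('turq',(490,362),.1)):
    print(nm,at('top',((p[0]+.5)/k-.5,(p[1]+.5)/k-.5),z))
```

```text
tube top [0.4904 0.2861 0.1   ]
    [  39.8 -121.2]
    [ 59.7 149.4]
    [  39.6 -122.7]
    [ 58.7 149.6]
tube side [0.6264 0.2176 0.1   ]
    [ 61.5 -29. ]
    [  41.7 -124.9]
    [ 59.6 -29. ]
    [  41.5 -122.3]
holes [ 0.5705 -0.2169  0.016 ]
    [ 86.  -72.9]
    [  84.5 -163.1]
    [ 86.5 -73. ]
    [  84.3 -163.5]
board [ 0.5695 -0.216   0.01  ]
    [220.4 -73. ]
    [ 239.5 -163.1]
    [219.3 -73.2]
    [ 238.7 -162.9]
holes side [ 0.5703 -0.2182  0.016 ]
    [ 86.  -73.2]
    [  85.6 -163.1]
    [ 85.6 -73.4]
    [  85.3 -162.9]
sq [0.4566 0.1209 0.07  ]
rd [0.6137 0.1517 0.085 ]
blue [0.5871 0.2715 0.1   ]
pinkL [0.3856 0.3437 0.1   ]
turq [0.4327 0.0263 0.1   ]
```

```bash
cat >> h.py <<'E'
from scipy.spatial.transform import Rotation as Rn
def delta(P,yaw):
    o=bot.get_obs(); R=Rn.from_euler('xyz',o['tcp_rot'],degrees=True); G=Rn.from_euler('xyz',[180,0,yaw],degrees=True)
    print('t',round(o['time'],2),'tcp',o['ee_pos'].round(4),o['tcp_rot'].round(2),'q',o['q'].round(1),'open',round(o['opening'],4),'F',round(o['grasp_force'],1))
    print('twist',(R.inv()*G).as_rotvec().round(4),'travel after twist',G.inv().apply(np.array(P)-o['ee_pos']).round(4)*1e3)
E
python3 - <<'E'
from h import *
S=np.array([at('side',((u-400+.5)/8-.5+205,(v+.5)/8-.5+155),.1) for u,v in [(476,54),(636,61),(625,136),(467,129)]])
print(S.mean(0),S)
delta([.4904,.2861,.2],149.5)
E
```

```text
[0.48918807 0.28294612 0.1       ] [[0.47245215 0.3158076  0.1       ]
 [0.52615111 0.28587796 0.1       ]
 [0.50507489 0.25055829 0.1       ]
 [0.45307415 0.27954065 0.1       ]]
t 0.1 tcp [0.2261 0.5012 0.2306] [-179.93    0.    155.72] q [65.7  5.  10.  95.1 -0.  90. ] open 0.0857 F 0.0
twist [-1.200e-03  1.000e-04  1.085e-01] travel after twist [-336.9  -51.1   30.6]
```

```bash
python3 -m crank '[{"gripper":85,"travel":[0,0,0],"twist":[0,0,0.105]},{"gripper":85,"travel":[-42,-6,3],"twist":[0,0,0]},{"gripper":85,"travel":[-42,-6,3],"twist":[0,0,0]},{"gripper":85,"travel":[-42,-6,3],"twist":[0,0,0]},{"gripper":85,"travel":[-42,-6,3],"twist":[0,0,0]},{"gripper":85,"travel":[-42,-6,3],"twist":[0,0,0]},{"gripper":85,"travel":[-42,-6,3],"twist":[0,0,0]},{"gripper":85,"travel":[-42,-6,3],"twist":[0,0,0]},{"gripper":85,"travel":[-42,-6,3],"twist":[0,0,0]},{"gripper":85,"travel":[0,0,0],"twist":[0,0,0]},{"gripper":85,"travel":[0,0,0],"twist":[0,0,0]}]' 40
python3 -c "
from h import *
delta([.490,.2848,.125],149.8)"
```

```text
time: 1.48
ee_pos: [0.4918, 0.2904, 0.207]
tcp_rot: [-180.0, -0.0, 149.7]
wrist_force: [-0.0, -0.2, 0.3]
opening: 0.085
grasp_force: 0.0
t 1.48 tcp [0.4918 0.2904 0.207 ] [-1.7997e+02 -3.0000e-02  1.4968e+02] q [30.6  7.5 10.1 92.7  0.  60.9] open 0.085 F 0.0
twist [-0.0006 -0.0006 -0.0021] travel after twist [-1.3 -5.8 82. ]
```

```bash
python3 -m crank '[{"gripper":85,"travel":[-1,-6,0],"twist":[0,0,0]},{"gripper":85,"travel":[0,0,29],"twist":[0,0,0]},{"gripper":85,"travel":[0,0,29],"twist":[0,0,0]},{"gripper":85,"travel":[0,0,29],"twist":[0,0,0]},{"gripper":85,"travel":[0,0,29],"twist":[0,0,0]},{"gripper":85,"travel":[0,0,29],"twist":[0,0,0]},{"gripper":85,"travel":[0,0,0],"twist":[0,0,0]},{"gripper":85,"travel":[0,0,0],"twist":[0,0,0]}]'
python3 - <<'E'
from h import *
delta([.490,.2848,.062],149.8)
t=save('top','pics/t1.png'); s=save('side','pics/s1.png')
f=lambda im,x,y:cv2.resize(im[y:y+80,x:x+80],(400,400),interpolation=cv2.INTER_CUBIC)
cv2.imwrite('pics/g1.png',np.hstack([f(t,165,165),f(s,185,135)])[:,:,::-1])
E
```

```text
time: 2.48
ee_pos: [0.49, 0.2852, 0.0637]
tcp_rot: [179.9, 0.0, 149.7]
wrist_force: [0.3, 0.0, -0.5]
opening: 0.0851
grasp_force: 0.0
t 2.48 tcp [0.49   0.2852 0.0637] [1.7993e+02 4.0000e-02 1.4974e+02] q [30.2  7.3 -6.  76.7 -0.  60.5] open 0.0851 F 0.0
twist [ 0.0012  0.0007 -0.001 ] travel after twist [-0.2 -0.3  1.7]
```

View pics/g1.png

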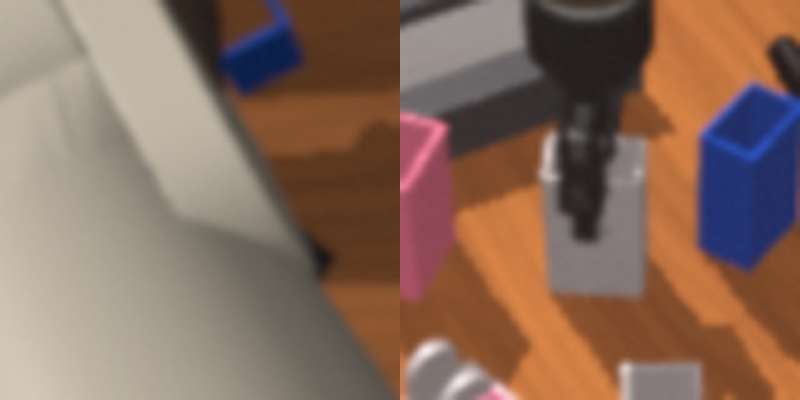

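The near finger at (585,200) is in front of the tube's wide face (545–645), roughly centred, and nothing else is close by. Closing at 40 N.

```bash
python3 -m crank '[{"gripper":50,"travel":[0,0,0],"twist":[0,0,0]},{"gripper":46,"travel":[0,0,0],"twist":[0,0,0]},{"gripper":42,"travel":[0,0,0],"twist":[0,0,0]},{"gripper":36,"travel":[0,0,0],"twist":[0,0,0]},{"gripper":36,"travel":[0,0,0],"twist":[0,0,0]},{"gripper":36,"travel":[0,0,0],"twist":[0,0,0]},{"gripper":36,"travel":[0,0,0],"twist":[0,0,0]}]' 40
```

```text
time: 3.45
ee_pos: [0.49, 0.2848, 0.0625]
tcp_rot: [180.0, 0.0, 149.7]
wrist_force: [0.1, -0.3, 3.6]
opening: 0.0396
grasp_force: 40.7
```

```bash
python3 -m crank '[{"gripper":36,"travel":[0,0,-10],"twist":[0,0,0]},{"gripper":36,"travel":[0,0,-20],"twist":[0,0,0]},{"gripper":36,"travel":[0,0,-30],"twist":[0,0,0]},{"gripper":36,"travel":[0,0,-30],"twist":[0,0,0]},{"gripper":36,"travel":[0,0,-30],"twist":[0,0,0]},{"gripper":36,"travel":[0,0,-20],"twist":[0,0,0]},{"gripper":36,"travel":[0,0,-10],"twist":[0,0,0]},{"gripper":36,"travel":[0,0,0],"twist":[0,0,0]},{"gripper":36,"travel":[0,0,0],"twist":[0,0,0]}]'
python3 - <<'E'
from h import *
delta([.570,-.2175,.212],149.7)
s=save('side','pics/s2.png')
cv2.imwrite('pics/g2.png',cv2.resize(s[95:195,175:275],(800,800)[:2],interpolation=cv2.INTER_CUBIC)[:600,:,::-1])
E
```

```text
time: 4.58
ee_pos: [0.4896, 0.2845, 0.2112]
tcp_rot: [-179.9, -0.0, 149.7]
wrist_force: [-0.7, 0.1, -1.7]
opening: 0.0395
grasp_force: 40.5
t 4.58 tcp [0.4896 0.2845 0.2112] [-1.7992e+02 -4.0000e-02  1.4970e+02] q [30.2  6.9 10.  93.1 -0.  60.5] open 0.0395 F 40.5
twist [-0.0014 -0.0008  0.    ] travel after twist [-322.7 -392.9   -0.8]
```

View pics/g2.png

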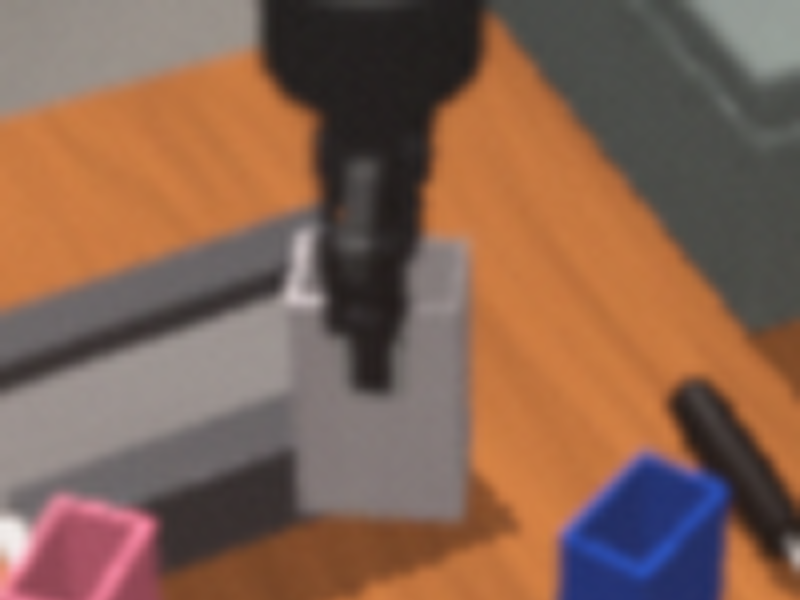

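Held, upright and off the bench. Lower face corners are at (298,512) and (466,522), and rim corners at (300,232), (468,240), (464,306) and (290,300). Next, the tube's offset relative to the tool.

```bash
cat >> h.py <<'E'
from scipy.optimize import least_squares
def fit(n,uv,C,x0,free=4):
    # C: corners in tube frame mm; params x,y,z(mid),yaw deg
    C=np.array(C)/1e3; uv=np.array(uv,float)
    f=lambda p:(pix(n,Rn.from_euler('z',p[3],degrees=True).apply(C)+p[:3])-uv).ravel()
    r=least_squares(f,x0,x_scale=[.01,.01,.01,1]); print(n,r.x.round(4),'res px',r.fun.round(1)); return r.x
E
python3 - <<'E'
from h import *
o=bot.get_obs(); uv=[((u+.5)/8-.5+175,(v+.5)/8-.5+95) for u,v in[(298,512),(466,522),(300,232),(468,240),(464,306),(290,300)]]
C=[(-30,-20,-50),(30,-20,-50),(-30,20,50),(30,20,50),(30,-20,50),(-30,-20,50)]
fit('side',uv,C,[.49,.285,.2,-30.3])
uv0=[((u-400+.5)/8-.5+205,(v+.5)/8-.5+155) for u,v in[(483,308),(627,315),(476,54),(636,61),(625,136),(467,129)]]
fit('side',uv0,C,[.49,.285,.05,-30])
print(o['ee_pos'])
E
```

```text
side [  0.4885   0.2817   0.1998 -28.8987] res px [ 0.4  0.2 -0.2 -0.2  0.1 -0.3  0.2 -0.4 -0.3  0.4 -0.1  0.3]
side [  0.4912   0.2872   0.0455 -29.1241] res px [-0.6  0.   0.3 -0.   0.3  0.2 -0.3  0.1  0.2 -0.1  0.1 -0.1]
[0.48958974 0.28452856 0.21114447]
```

```bash
python3 -m crank '[{"gripper":36,"travel":[-15,-18,0],"twist":[0,0,0]},{"gripper":36,"travel":[-29,-35,0],"twist":[0,0,0]},{"gripper":36,"travel":[-33,-41,0],"twist":[0,0,0]},{"gripper":36,"travel":[-33,-41,0],"twist":[0,0,0]},{"gripper":36,"travel":[-33,-41,0],"twist":[0,0,0]},{"gripper":36,"travel":[-33,-41,0],"twist":[0,0,0]},{"gripper":36,"travel":[-33,-41,0],"twist":[0,0,0]},{"gripper":36,"travel":[-33,-41,0],"twist":[0,0,0]},{"gripper":36,"travel":[-33,-41,0],"twist":[0,0,0]},{"gripper":36,"travel":[-29,-35,0],"twist":[0,0,0]},{"gripper":36,"travel":[-18,-18,0],"twist":[0,0,0]},{"gripper":36,"travel":[0,0,0],"twist":[0,0,0]}]'
python3 -m crank '[{"gripper":36,"travel":[0,0,0],"twist":[0,0,-0.05]},{"gripper":36,"travel":[0,0,0],"twist":[0,0,-0.1]},{"gripper":36,"travel":[0,0,0],"twist":[0,0,-0.12]},{"gripper":36,"travel":[0,0,0],"twist":[0,0,-0.12]},{"gripper":36,"travel":[0,0,0],"twist":[0,0,-0.12]},{"gripper":36,"travel":[0,0,0],"twist":[0,0,-0.12]},{"gripper":36,"travel":[0,0,0],"twist":[0,0,-0.12]},{"gripper":36,"travel":[0,0,0],"twist":[0,0,-0.07]},{"gripper":36,"travel":[0,0,0],"twist":[0,0,0]},{"gripper":36,"travel":[0,0,0],"twist":[0,0,0]}]'
python3 -c "
from h import *
delta([.5704,-.2172,.0865],196.8)"
```

```text
time: 6.12
ee_pos: [0.5694, -0.2186, 0.2108]
tcp_rot: [-180.0, -0.1, 149.6]
wrist_force: [-0.5, 0.7, -2.4]
opening: 0.0393
grasp_force: 40.7
time: 7.38
ee_pos: [0.5696, -0.2165, 0.2121]
tcp_rot: [180.0, -0.0, -163.4]
wrist_force: [-0.1, -0.3, -1.8]
opening: 0.0401
grasp_force: 40.6
t 7.38 tcp [ 0.5696 -0.2165  0.2121] [ 1.7999e+02 -1.0000e-02 -1.6337e+02] q [-20.8  13.   17.   94.    0.  -37.4] open 0.0401 F 40.6
twist [ 0.0002 -0.0002 -0.003 ] travel after twist [ -0.6  -0.9 125.6]
```

```bash
python3 -m crank '[{"gripper":36,"travel":[-1,-1,10],"twist":[0,0,0]},{"gripper":36,"travel":[0,0,20],"twist":[0,0,0]},{"gripper":36,"travel":[0,0,20],"twist":[0,0,0]},{"gripper":36,"travel":[0,0,15],"twist":[0,0,0]},{"gripper":36,"travel":[0,0,5],"twist":[0,0,0]},{"gripper":36,"travel":[0,0,0],"twist":[0,0,0]},{"gripper":36,"travel":[0,0,0],"twist":[0,0,0]}]'
python3 - <<'E'
from h import *
delta([.5704,-.2172,.0865],196.8)
s=save('side','pics/s3.png')
cv2.imwrite('pics/g3.png',cv2.resize(s[230:350,260:400],None,fx=5,fy=5,interpolation=cv2.INTER_CUBIC)[:,:,::-1])
E
```

```text
time: 8.25
ee_pos: [0.5712, -0.2179, 0.1431]
tcp_rot: [-180.0, 0.1, -163.3]
wrist_force: [0.0, -0.3, -1.3]
opening: 0.0397
grasp_force: 40.6
t 8.25 tcp [ 0.5712 -0.2179  0.1431] [-1.7996e+02  6.0000e-02 -1.6332e+02] q [-20.9  12.5   8.7  86.2  -0.  -37.6] open 0.0397 F 40.6
twist [-0.0008  0.001  -0.0021] travel after twist [ 0.6  0.9 56.6]
```

View pics/g3.png

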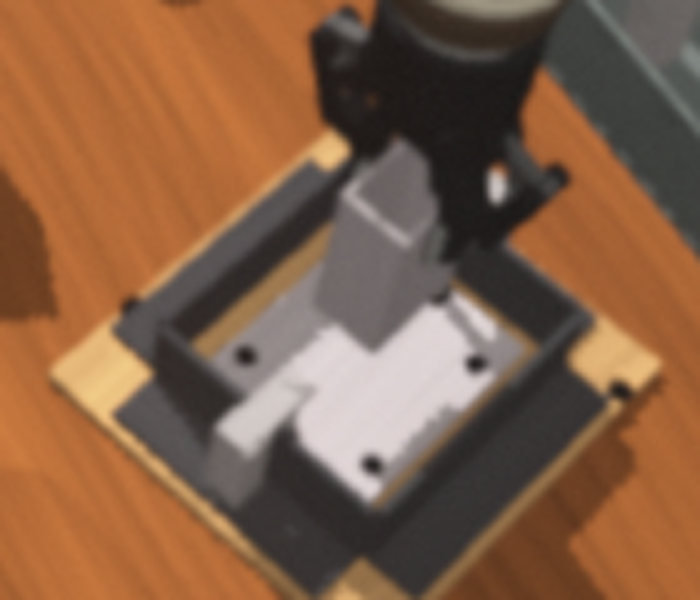

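The tube hangs over the plate with clear room all round. End-face corners are at foot (315,303) and (373,350), rim (347,193) and (406,247). Compare with the seat, then go down.

Run:
```python
from h import *
g=lambda L:np.array([((u+.5)/5-.5+260,(v+.5)/5-.5+230) for u,v in L])
uv=g([(315,303),(373,350),(347,193),(406,247)]); C=[(-30,20,-50),(-30,-20,-50),(-30,20,50),(-30,-20,50)]
x=fit('side',uv,C,[.57,-.217,.13,16.8])
P=Rn.from_euler('z',16.8,degrees=True).apply(np.array(C)/1e3)+[.5712,-.2179,.1306]
print((pix('side',P)-uv).round(2))
# fit with yaw,z fixed
f=lambda p:(pix('side',Rn.from_euler('z',16.8,degrees=True).apply(np.array(C)/1e3)+[p[0],p[1],.1306])-uv).ravel()
r=least_squares(f,[.57,-.217]);print(r.x)
print([at('side',p,.016).round(4) for p in g([(246,355),(476,363),(373,464)])], [at('side',p,.01).round(4) for p in g([(52,372),(662,365)])])
```

```text
side [ 0.5937 -0.1983  0.0841 15.0698] res px [ 0.4 -0.3  0.2  0.4 -0.5  0.2 -0.1 -0.2]
[[-0.43 -0.19]
 [ 0.2   0.68]
 [-1.19 -0.75]
 [ 0.21 -0.9 ]]
[ 0.57141564 -0.21891696]
[array([ 0.5169, -0.1895,  0.016 ]), array([ 0.6225, -0.2474,  0.016 ]), array([ 0.5423, -0.2722,  0.016 ])] [array([ 0.4234, -0.1508,  0.01  ]), array([ 0.7137, -0.2909,  0.01  ])]
```

```bash
python3 -m crank '[{"gripper":36,"travel":[1,1,6],"twist":[0,0,0]},{"gripper":36,"travel":[0,0,10],"twist":[0,0,0]},{"gripper":36,"travel":[0,0,10],"twist":[0,0,0]},{"gripper":36,"travel":[0,0,10],"twist":[0,0,0]},{"gripper":36,"travel":[0,0,10],"twist":[0,0,0]},{"gripper":36,"travel":[0,0,5],"twist":[0,0,0]},{"gripper":36,"travel":[0,0,3],"twist":[0,0,0]},{"gripper":36,"travel":[0,0,1],"twist":[0,0,0]},{"gripper":36,"travel":[0,0,0],"twist":[0,0,0]},{"gripper":36,"travel":[0,0,0],"twist":[0,0,0]}]'
python3 - <<'E'
from h import *
delta([.5702,-.2174,.0865],196.8)
s=save('side','pics/s4.png')
cv2.imwrite('pics/g4.png',cv2.resize(s[230:350,260:400],None,fx=5,fy=5,interpolation=cv2.INTER_CUBIC)[:,:,::-1])
E
```

```text
time: 9.55
ee_pos: [0.5698, -0.2171, 0.0876]
tcp_rot: [-180.0, 0.0, -163.3]
wrist_force: [-0.3, -0.6, -1.4]
opening: 0.0396
grasp_force: 40.6
t 9.55 tcp [ 0.5698 -0.2171  0.0876] [-1.7998e+02  2.0000e-02 -1.6332e+02] q [-20.9  12.7   2.9  80.1  -0.  -37.5] open 0.0396 F 40.6
twist [-0.0003  0.0004 -0.0021] travel after twist [-0.3 -0.4  1.1]
```

View pics/g4.png

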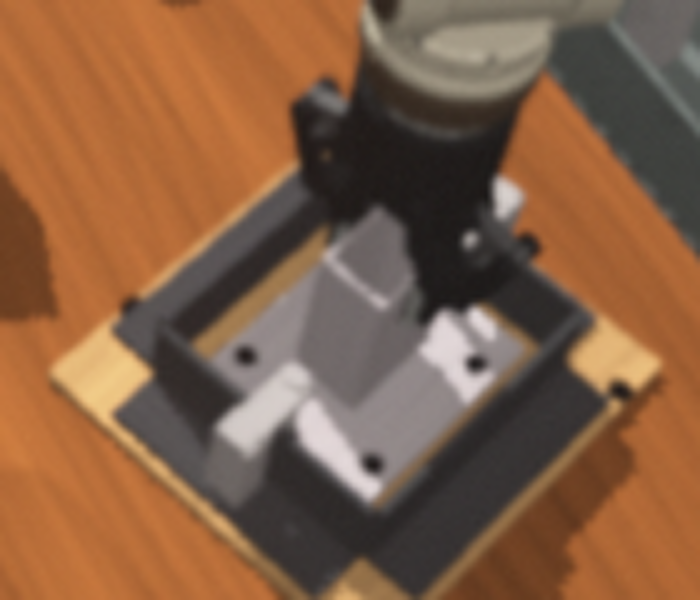

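The tube hovers over the plate, clear of the clamp at (300,380), with rim corners at (327,257) and (386,305). I'll check the rim height and position, then hand in.

Run:
```python
from h import *
P=Rn.from_euler('z',16.7,degrees=True).apply(np.array([(-30,20,50),(-30,-20,50)])/1e3)+[.5698,-.2171,.0751]
print(((pix('side',P)+.5-[260,230])*5-.5).round(1))
o=bot.get_obs(); print(o['qd'].round(2),o['wrist_force'].round(1),o['grasp_force'])
```

```text
[[321.6 253.5]
 [384.7 305.7]]
[-0.09  0.05 -0.07 -0.02 -0.13  0.  ] [ 0.  -0.4 -1.7] 40.60927748680115
```

The prediction agrees to about 1 px, roughly 2 mm. The tube is still and has not slipped.

```bash
python3 -c "
from workcell import bot
print(bot.job_done())"
```

```text
the job is handed in; nothing more can be done
None
```

The job is handed in with the oblong tube stub held still and upright over the middle of the plate at about 40 N, with about 9 mm of daylight by the arm's own readings; the hand-in returned no verdict.

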